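# Present the frosted label of a glass counting slide to the reader

## Task

Two thick glass plates stand on edge in the grey draining stand; take out the one with the small notch in a corner, holding it by its clear end so that the frosted label field beside the notch stays uncovered. Tilt it label side up and hold the label steady in front of the label reader's lens, at the reading point 12 cm from it, with the label squarely facing the lens but not touching the reader. Finish while still holding it there; leave the plain plate and the other things on the bench where they are.

Things in the scene. Friction and masses are not known exactly. Their poses are not given: they have to be found in the camera images.
- slide: Notched glass plate, 100 x 8 x 50 mm, 0.1 kg, on edge in either slot. Origin: middle of its lower edge as it stands; +x along it to the frosted end, +z up, +y out of the label face. Frosted field: on the +y face only, x = 20 to 48 mm, nearly full height. Notch: 12 x 12 mm out of the +x +z corner (upper left, facing the label side). Hold the clear part by its faces, at x = 10 mm or less.
- frosted (a point): Centre of the frosted label field on the slide's +y face: slide frame (34, 4, 22) mm. Axes as the slide's.
- blank: The plain clear glass plate in the other slot: same size, 100 x 8 x 50 mm, no notch, no frosted field. Origin: middle of its lower edge. Leave it standing.
- stand: Grey draining stand, 124 x 120 mm, fixed, at any yaw. Origin: centre of its underside. Two slots along its x, at y = -40 and +40 mm, closed at the ends, 10 mm wide, 106 mm long; slot floor 8 mm, rails 20 mm above the bench. Plates reach 58 mm above the bench, 38 mm above the rails; lift straight up.
- reader: Label reader, fixed: grey foot 84 x 70 x 12 mm, steel post 18 mm thick (at x = +30 mm) to 325 mm high, and on it a small camera head that overhangs towards -x and looks towards -x, 45 degrees down. Origin: centre of the foot's underside; z up.
- reader_head: Camera head of the reader, 56 mm wide, fixed. Origin: centre of the lens, 290 mm above the bench; +z is the direction of looking (level towards the reader's -x and 45 degrees down); the head's body lies behind it, to 50 mm at -z.
- focus (a point): The reading point, an empty point in the air 120 mm in front of the lens along its axis, about 205 mm above the bench. The label centre belongs here, its face square to the lens (slide +y opposite to the head's +z, i.e. tilted 45 degrees up).
- stain_bottle: Amber bottle with black cap, 45 mm wide, 90 mm high, loose bystander. Origin: centre of its underside.
- oil_dropper: Small white dropper bottle, 27 mm wide, 74 mm high, loose bystander. Origin: centre of its underside.
- sample_cup: Specimen cup with red screw cap, 52 mm wide, 64 mm high, loose bystander. Origin: centre of its underside.
- forceps: Steel forceps lying flat, 122 x 14 x 6 mm, loose bystander. Origin: centre of its underside.
There are look-alikes about, which are no part of the job. What is shaped like the slide but brown is not meant.

How it is judged:
By the outcome, as a careful person would: the job done as asked, in the order asked, and still so for the second after the job is handed in, while the arm keeps its last pose, push and grip.
It also fails if it takes over 29 s, if anything falls off the work surface, if the arm or the gripper's body presses on something with over 40 N, if the wrist force passes 120 N, or if a joint passes its speed limit or range.

## Robot

A 6-joint arm with a two-finger parallel gripper is mounted at the origin on a cart in front of the work surface, level with it; the furniture and walls round the work are solid. World frame = base frame: x ahead of the robot, y to its left, z up, the work surface at z = 0. Lengths are in mm, angles in rad, forces in N, time in s.
With the tool pointing down it reaches from about 425 to 925 mm from the base axis. Payload 12.5 kg.
Tool frame: the origin (TCP) lies on the centre line of the jaws, within the pads' length; the fingertips stand 11 mm ahead of it and the grasp point (between the pads) lies 8 mm behind it (bot.nose_length is the distance from the TCP to the fingertips, in mm); y points along the fingers, z is the direction in which the jaws open and shut, and the axes are right-handed (so a half turn about y gives the same grasp; the last joint's range is limited). The gripper opens to 85 mm and grips with 20 to 120 N. Pads are 22 mm wide; open, the fingers measure 114 mm over their backs; the gripper's body (76 mm by 85 mm) begins 54 mm behind the grasp point. The pads swing forward as they close: fully open they stand 13 mm farther back than shut.
Start: joints at [-1.26, 0.491, 1.559, -0, 1.092, -0.106], TCP at [253.047, -571.502, 214.527] pointing down, gripper open.
Joint ranges: [-3.1, 3.1], [-0.84, 2.19], [0.05, 2.79], [-1.13, 4.28], [0.06, 2.93], [-2.69, 2.69]. Speed limits (rad/s): [2.22, 2.22, 2.79, 3.14, 3.14, 3.14].

## Interface

Orientations are given as a unit quaternion [w, x, y, z].
In Python, from station import bot gives the robot as it stands. Calls block until the motion is done:
- bot.reach(position, orientation): joint-space move of the TCP to a pose.
- bot.move_straight(position, rot=None, vel=150, contact_N=None): straight line of the TCP; rot=None keeps the orientation; vel is the mean speed in mm/s. With contact_N (N) it stops when the force on the tool has changed by that much, and returns True; else False.
- bot.move_joints(angles): joint-space move.
- bot.let_go() and bot.close(grip_force=None): open the fingers fully, or close them until they stop; grip_force is the grip in N (None keeps the last).
- bot.dwell(seconds).
- bot.solve_ik(position, orientation): joint angles nearest the present ones, or None.
- bot.grab_frame(name): name is "side" or "top"; returns the picture (400x640x3 uint8, red, green, blue); there is no depth.
- bot.camera_model(name): a dict with "fx", "fy", "cx", "cy" (pixels), "rvec" (rotation vector, rad) and "tvec" (3), from world to camera coordinates, as OpenCV has them. Camera axes: x right, y down, z forward; pixel columns grow to the right and rows downward; lengths in mm; the calibration is good to about 2 mm. A picture is of the moment at which its call begins. camera_model takes no time and is no camera call.
A pose or a line that the arm cannot do raises bot.MotionError and nothing moves.
- bot.job_done(): hands the job in, once; it reports no verdict.
Readings, each from a call of its own:
- bot.current_time_s(): time.
- bot.current_joint_pos(): joint angles.
- bot.current_qd(): joint speeds.
- bot.current_tau(): joint torques, N m.
- bot.current_eef_pos(): TCP position.
- bot.current_eef_rot(): TCP orientation.
- bot.current_contact_force(): force on the tool from outside, world axes, zero at the start.
- bot.current_ft_torque(): the same for the moment, N m.
- bot.current_gripper_width(): finger opening in mm.
Only numpy, scipy, OpenCV 4.12 (cv2) and the standard library are available. Lean on these libraries where they do the work, as an engineer would, in place of code of your own. Each camera call takes 0.05 s, during which the arm holds its last target.

## Working session

There is one attempt and no reset: what is moved stays moved. The work goes in short steps, each a Python script; the robot and the scene stay as the last script left them, time stands still between calls to the robot, and variables do not carry over. Pictures are saved under pics/ and viewed, and the job is handed in when it is done.

```bash
ls; mkdir -p pics; python3 - <<'E'
from station import bot
import cv2
for n in ("side","top"):
    im=bot.grab_frame(n); cv2.imwrite(f"pics/{n}0.png",im[:,:,::-1])
    c=bot.camera_model(n); print(n,c)
print(bot.current_time_s(), bot.current_eef_rot(), bot.nose_length)
E
```

```text
pics
side {'fx': 484.54020861165924, 'fy': 484.54020861165924, 'cx': 323.3392310263905, 'cy': 201.1429105906689, 'rvec': array([ 0.41030387, -2.40855831,  1.62799705]), 'tvec': array([538.20507606, 278.65075435, 957.90392576])}
top {'fx': 465.9800519924682, 'fy': 465.9800519924682, 'cx': 318.9816739200294, 'cy': 200.01531566472627, 'rvec': array([ 2.19206438, -2.1935082 ,  0.10651272]), 'tvec': array([-100.47242695,  604.65071356, 1396.14335731])}
0.1 [ 0.1462489  -0.14631097  0.69217651 -0.69144489] 11.0
```

View pics/side0.png

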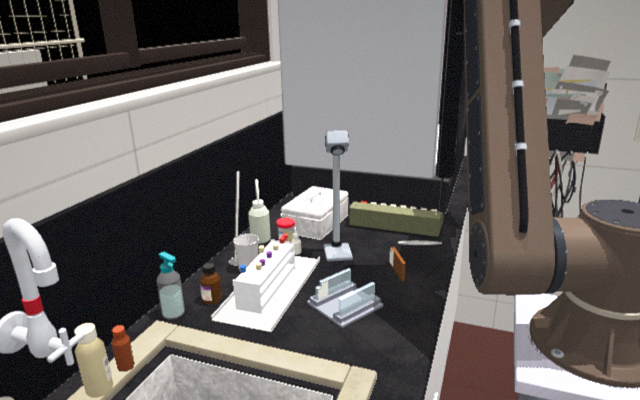

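View pics/top0.png

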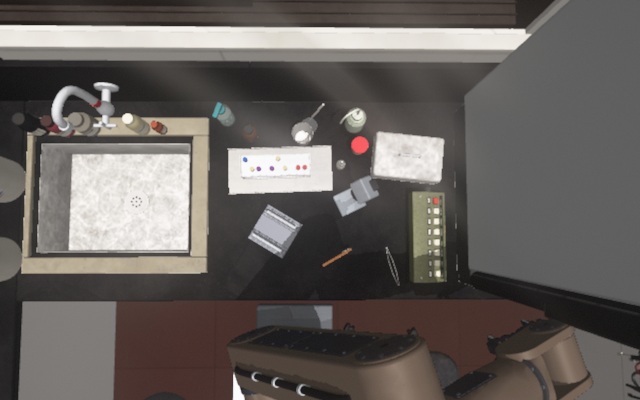

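```bash
python3 - <<'E'
import cv2,numpy as np
a=cv2.imread("pics/side0.png")[255:335,295:395]; b=cv2.imread("pics/top0.png")[195:265,235:315]
a=cv2.resize(a,None,fx=7,fy=7,interpolation=cv2.INTER_CUBIC);b=cv2.resize(b,None,fx=8,fy=8,interpolation=cv2.INTER_CUBIC)
cv2.imwrite("pics/sc.png",a);cv2.imwrite("pics/tc.png",b)
c=cv2.imread("pics/top0.png")[165:225,325:385];cv2.imwrite("pics/tr.png",cv2.resize(c,None,fx=8,fy=8,interpolation=cv2.INTER_CUBIC))
c=cv2.imread("pics/side0.png")[125:270,290:380];cv2.imwrite("pics/sr.png",cv2.resize(c,None,fx=4,fy=4,interpolation=cv2.INTER_CUBIC))
E
```

```text
(no output)
```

View pics/sc.png

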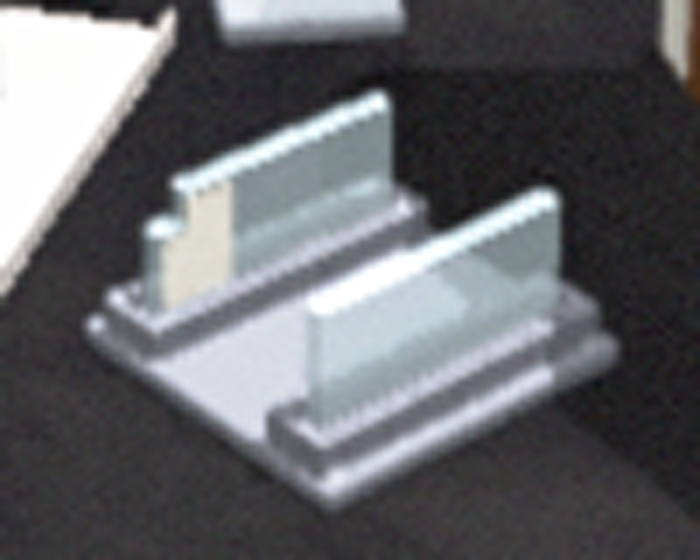

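View pics/tc.png

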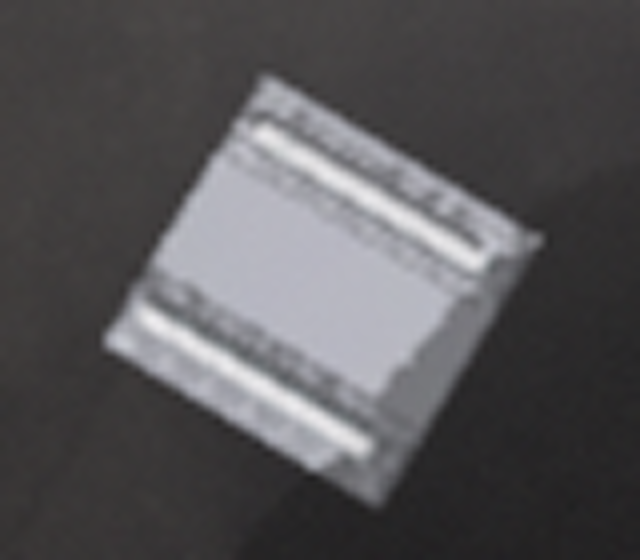

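View pics/tr.png

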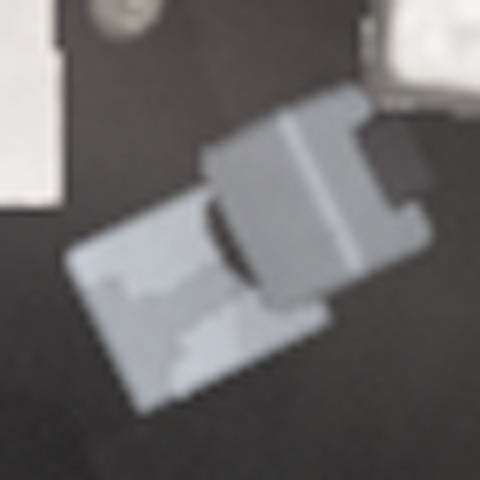

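View pics/sr.png

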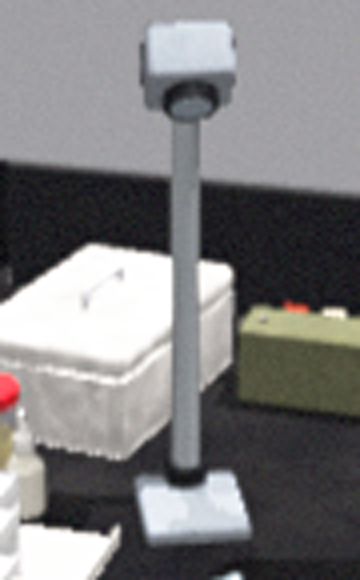

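```bash
cat > h.py <<'E'
import numpy as np,cv2
from station import bot
def cam(n):
    c=bot.camera_model(n); R,_=cv2.Rodrigues(c["rvec"]); K=np.array([[c["fx"],0,c["cx"]],[0,c["fy"],c["cy"]],[0,0,1.]])
    return K,R,np.array(c["tvec"]).reshape(3)
def ray(n,uv):
    K,R,t=cam(n); return -R.T@t, R.T@np.linalg.solve(K,[uv[0],uv[1],1])
def onz(n,uv,z):
    o,d=ray(n,uv); return o+d*(z-o[2])/d[2]
def proj(n,p):
    K,R,t=cam(n); q=K@(R@np.asarray(p,float)+t); return q[:2]/q[2]
def tri(a,b):
    (o1,d1),(o2,d2)=ray("side",a),ray("top",b); d1=d1/np.linalg.norm(d1);d2=d2/np.linalg.norm(d2)
    s=np.linalg.lstsq(np.c_[d1,-d2],o2-o1,rcond=None)[0]; p,q=o1+s[0]*d1,o2+s[1]*d2
    return (p+q)/2,np.linalg.norm(p-q)
E
python3 - <<'E'
from h import *
np.set_printoptions(precision=1,suppress=True)
im=cv2.imread("pics/top0.png")
g=cv2.cvtColor(cv2.GaussianBlur(cv2.resize(im[195:265,235:315],None,fx=8,fy=8,interpolation=cv2.INTER_CUBIC),(0,0),2),cv2.COLOR_BGR2GRAY)
m=(g>205).astype(np.uint8)
for c in cv2.findContours(m,0,1)[0]:
    if cv2.contourArea(c)<1000: continue
    bx=cv2.boxPoints(cv2.minAreaRect(c)); px=(bx+.5)/8-.5+[235,195]; print(cv2.contourArea(c)); W=np.array([onz("top",p,58) for p in px]); print(px,W,W.mean(0))
# stand corners z~? base plate and rails
for n,p in dict(cornTopLeft=(265,75),right=(540,238),left=(107,340),bot=(380,505)).items():
    q=(np.array(p)+.5)/8-.5+[235,195]; print(n,q,onz("top",q,20),onz("top",q,4))
# reader foot corners z=12
for p in [(65,258),(143,412),(330,320)]:
    q=(np.array(p)+.5)/8-.5+[325,165]; print("foot",q,onz("top",q,12))
for p in [(203,155),(263,302),(355,85),(433,240),(295,118),(355,272)]:
    q=(np.array(p)+.5)/8-.5+[325,165]; print("head",q,onz("top",q,300),onz("top",q,325))
# bead side clear top corner
for z,p in [(58,(385,95)),(58,(180,183)),(58,(545,193)),(58,(318,305))]:
    q=(np.array(p)+.5)/7-.5+[295,255]; print("sidetop",q,onz("side",q,z))
E
```

```text
3174.0
[[251.6 234.7]
 [252.6 233. ]
 [280.3 249.6]
 [279.3 251.3]] [[499.5  98.7  58. ]
 [504.4  95.8  58. ]
 [455.5  14.   58. ]
 [450.6  16.9  58. ]] [477.5  56.4  58. ]
2953.5
[[266.3 211.8]
 [267.2 210.2]
 [295.  226.7]
 [294.  228.3]] [[567.   56.1  58. ]
 [571.7  53.3  58. ]
 [522.7 -29.   58. ]
 [518.  -26.2  58. ]] [544.9  13.6  58. ]
cornTopLeft [267.7 203.9] [592.9  55.4  20. ] [594.   56.8   4. ]
right [302.1 224.3] [530.8 -49.4  20. ] [531.1 -49.1   4. ]
left [247.9 237.1] [492.3 114.4  20. ] [492.3 116.5   4. ]
bot [282.1 257.7] [430.   10.9  20. ] [429.3  11.8   4. ]
foot [332.7 196.8] [ 615.4 -143.3   12. ]
foot [342.4 216.1] [ 556.1 -173.1   12. ]
foot [365.8 204.6] [ 591.5 -245.3   12. ]
head [349.9 183.9] [ 623.3 -171.3  300. ] [ 620.6 -169.1  325. ]
head [357.4 202.3] [ 577.9 -189.5  300. ] [ 576.2 -186.9  325. ]
head [368.9 175.2] [ 645.1 -218.5  300. ] [ 641.8 -215.2  325. ]
head [378.7 194.6] [ 597.1 -242.1  300. ] [ 594.9 -238.3  325. ]
head [361.4 179.3] [ 634.8 -199.8  300. ] [ 631.8 -197.   325. ]
head [368.9 198.6] [ 587.2 -217.9  300. ] [ 585.2 -214.7  325. ]
sidetop [349.6 268.1] [517.  -28.7  58. ]
sidetop [320.3 280.7] [562.3  45.4  58. ]
sidetop [372.4 282.1] [451.1  14.5  58. ]
sidetop [340.  298.1] [499.2  97.6  58. ]
```

```bash
cat > edge.py <<'E'
from h import *
from scipy.ndimage import map_coordinates
def edge(n,im,a,b,z,half=2.5,trim=.15,w=None):
    """subpixel edge line between pixel a,b; returns world line pts at height z"""
    a,b=np.array(a,float),np.array(b,float); d=(b-a)/np.linalg.norm(b-a); nn=np.array([-d[1],d[0]])
    s=np.arange(-half,half+.01,.1); P=[]
    for f in np.linspace(trim,1-trim,25):
        c=a+f*(b-a); q=c+s[:,None]*nn
        v=map_coordinates(im,[q[:,1],q[:,0]],order=1); v=cv2.GaussianBlur(v.reshape(-1,1),(1,0),0) if 0 else v
        v=np.convolve(v,np.ones(7)/7,'same'); gr=np.abs(np.gradient(v))[6:-6]
        gr=gr**2; P.append(c+nn*(s[6:-6]*gr).sum()/gr.sum())
    W=np.array([onz(n,p,z)[:2] for p in P]).astype(np.float32)
    l=cv2.fitLine(W,cv2.DIST_HUBER,0,.01,.01).ravel()
    r=(W-l[2:])@np.array([-l[1],l[0]])
    ang=np.degrees(np.arctan2(l[1],l[0]))%180
    return l,ang,r.std()
def cross(l,m):
    s=np.linalg.solve(np.c_[l[:2],-m[:2]],m[2:]-l[2:]); return l[2:]+s[0]*l[:2]
E
python3 - <<'E'
from edge import *
np.set_printoptions(precision=1,suppress=True)
T=cv2.cvtColor(cv2.imread("pics/top0.png"),cv2.COLOR_BGR2GRAY).astype(float)
S=cv2.cvtColor(cv2.imread("pics/side0.png"),cv2.COLOR_BGR2GRAY).astype(float)
tr=lambda p:(np.array(p)+.5)/8-.5+[325,165]
sr=lambda p:(np.array(p)+.5)/4-.5+[290,125]
sc=lambda p:(np.array(p)+.5)/7-.5+[295,255]
tc=lambda p:(np.array(p)+.5)/8-.5+[235,195]
L={}
for k,n,im,a,b,z in [("ft_left","top",T,tr((65,258)),tr((143,412)),12),("ft_bot","top",T,tr((143,412)),tr((330,322)),12),("ft_top","top",T,tr((65,258)),tr((203,188)),12),
 ("hd_front","top",T,tr((203,155)),tr((263,302)),300),("hd_line","top",T,tr((293,118)),tr((357,272)),310),
 ("sf_top","side",S,sr((137,480)),sr((168,478)),12),("sf_left","side",S,sr((137,482)),sr((148,530)),12),("sf_right","side",S,sr((240,472)),sr((252,525)),12),
 ("st_ur","top",T,tc((265,75)),tc((540,238)),20),("st_l","top",T,tc((265,75)),tc((107,340)),8),("st_b","top",T,tc((107,340)),tc((370,503)),8),
 ]:
    L[k]=edge(n,im,a,b,z); print(k,L[k])
A,B,C=[L[k][0] for k in("ft_left","ft_bot","ft_top")]
p=cross(A,B);q=cross(A,C);print("foot corners",p,q,np.linalg.norm(p-q))
print("side foot width parallel", L["sf_left"][0],L["sf_right"][0])
E
```

```text
ft_left (array([   0.9,    0.4,  583.7, -158.1], dtype=float32), np.float32(25.79799), np.float32(0.06225753))
ft_bot (array([   0.4,   -0.9,  573. , -209.3], dtype=float32), np.float32(115.97093), np.float32(0.20154214))
ft_top (array([   0.4,   -0.9,  630.3, -169.5], dtype=float32), np.float32(115.35546), np.float32(0.04686336))
hd_front (array([   0.9,    0.4,  598. , -180.4], dtype=float32), np.float32(23.863419), np.float32(0.6971854))
hd_line (array([   0.9,    0.4,  608.6, -207.5], dtype=float32), np.float32(23.800493), np.float32(0.11542392))
sf_top (array([   1. ,    0.2,  636.1, -212.8], dtype=float32), np.float32(13.2612705), np.float32(0.81373334))
sf_left (array([   0.4,   -0.9,  630.1, -170.8], dtype=float32), np.float32(115.71655), np.float32(0.31533444))
sf_right (array([   0.4,   -0.9,  568.1, -202.7], dtype=float32), np.float32(115.66669), np.float32(0.23175946))
st_ur (array([  0.5,   0.9, 555.9,  -7.6], dtype=float32), np.float32(59.144775), np.float32(0.17562157))
st_l (array([  0.9,  -0.5, 540.2,  89.1], dtype=float32), np.float32(148.93521), np.float32(0.45148715))
st_b (array([  0.5,   0.9, 461.1,  67.8], dtype=float32), np.float32(59.15052), np.float32(0.30434293))
foot corners [ 554.9 -172.1] [ 617.2 -141.9] 69.18493
side foot width parallel [   0.4   -0.9  630.1 -170.8] [   0.4   -0.9  568.1 -202.7]
```

```bash
python3 - <<'E'
from h import *
np.set_printoptions(precision=1,suppress=True)
ex=np.array([.434,-.901]);ey=np.array([.901,.434]);c=np.array([604.3,-194.8])
tr=lambda p:(np.array(p)+.5)/8-.5+[325,165]
sr=lambda p:(np.array(p)+.5)/4-.5+[290,125]
f=lambda w:(ex@(w[:2]-c),ey@(w[:2]-c))
for p in[(192,98),(190,100),(194,104)]: print(onz("side",sr(p),290),f(onz("side",sr(p),290)))
# post at side: x=30
for z,p in[(12,(184,478)),(325,(190,25))]: print(f(onz("side",sr(p),z)))
for p,z in [((203,155),290+10),((263,302),300),((355,85),325),((433,240),325),((225,245),290)]: print(p,f(onz("top",tr(p),z)))
im=cv2.imread("pics/side0.png")[125:165,315:355];cv2.imwrite("pics/lens.png",cv2.resize(im,None,fx=14,fy=14,interpolation=cv2.INTER_CUBIC))
def P(x,y,z): w=c+ex*x+ey*y; return (*w,z)
for x in (-30,-20,-10,0,10): print(x,(proj("side",P(x,0,290))-[315,125]+.5)*14,(proj("top",P(x,0,290))-[325,165]+.5)*8)
E
```

```text
[ 603.4 -203.7  290. ] (np.float64(7.633897986786629), np.float64(-4.680084966883748))
[ 603.1 -198.9  290. ] (np.float64(3.2283459675326394), np.float64(-2.841299659286718))
[ 597.9 -191.   290. ] (np.float64(-6.246359065478394), np.float64(-4.1339546141049865))
(np.float64(29.3424060767662), np.float64(-1.001610066809253))
(np.float64(56.66028687278826), np.float64(-9.859295649642357))
(203, 155) (np.float64(-12.87742263547923), np.float64(27.32327356255137))
(263, 302) (np.float64(-16.20857248444806), np.float64(-21.44741770023725))
(355, 85) (np.float64(34.70772727537193), np.float64(24.95617401303261))
(433, 240) (np.float64(35.13118113122944), np.float64(-27.376059633306106))
(225, 245) (np.float64(-17.78598430938429), np.float64(-0.22758739482970144))
-30 [324.9 403.5] [189.8 261.9]
-20 [317.6 387.9] [218.8 247.9]
-10 [310.4 372.4] [247.7 234. ]
0 [303.3 357.3] [276.5 220.1]
10 [296.3 342.3] [305.4 206.2]
```

View pics/lens.png

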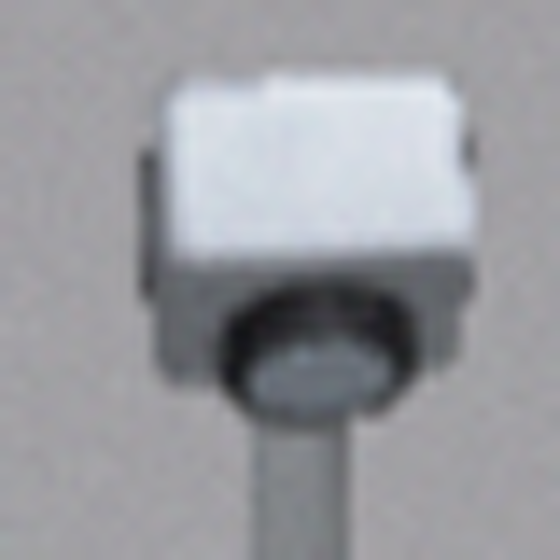

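```bash
cat > plan.py <<'E'
from h import *
from scipy.spatial.transform import Rotation as Ro
def q(R): x,y,z,w=Ro.from_matrix(R).as_quat(); return [w,x,y,z]
yaw=np.radians(59.15); sx=np.array([np.cos(yaw),np.sin(yaw),0]); sy=np.array([-np.sin(yaw),np.cos(yaw),0]); Rs=np.c_[sx,sy,[0,0,1]]
S0=np.array([545.0,13.6,8.])   # slide origin
ry=np.radians(-64.3); ex=np.array([np.cos(ry),np.sin(ry),0]); ey=np.array([-np.sin(ry),np.cos(ry),0]); up=np.array([0,0,1.])
lens=np.array([599.0,-185.7,290.]); look=(-ex-up)/2**.5; focus=lens+120*look
Rf=np.c_[-ey,-look,(up-ex)/2**.5]
F=np.diag([1.,1,1])
def tool(R,flip): s=-1 if flip else 1; return np.c_[s*R[:,0],-R[:,2],s*R[:,1]]
G=np.array([-20,0,29.])
def graspT(dz=0): return S0+Rs@G+[0,0,dz]
Of=focus-Rf@[34,4,22]
def focT(off=0): return Of+Rf@(G+np.array([0,-off,0]))
E
python3 - <<'E'
from plan import *
np.set_printoptions(precision=2,suppress=True)
print(focus,graspT(),focT(),np.linalg.det(Rf))
for fl in(0,1):
    for nm,p,R in[("above",graspT(120),Rs),("grasp",graspT(),Rs),("foc",focT(),Rf),("pre",focT(80),Rf),("retr",np.array([440,10,330]),Rf)]:
        r=bot.solve_ik(p,q(tool(R,fl))); print(fl,nm,p,r)
E
```

```text
[ 562.2  -109.24  205.15] [534.74  -3.57  37.  ] [607.49 -78.81 207.27] 1.0
0 above [534.74  -3.57 157.  ] None
0 grasp [534.74  -3.57  37.  ] None
0 foc [607.49 -78.81 207.27] [ 0.05  0.47  1.88 -1.13  0.81  2.01]
0 pre [582.96 -27.84 150.7 ] None
0 retr [440  10 330] [ 0.31  0.12  2.01 -0.91  1.09  1.91]
1 above [534.74  -3.57 157.  ] [-0.13  0.43  1.85 -0.    0.86  0.41]
1 grasp [534.74  -3.57  37.  ] [-0.13  0.62  1.94 -0.    0.59  0.41]
1 foc [607.49 -78.81 207.27] [ 0.05  0.47  1.88 -1.13  0.81 -1.14]
1 pre [582.96 -27.84 150.7 ] None
1 retr [440  10 330] [ 0.31  0.12  2.01 -0.91  1.09 -1.23]
```

```bash
python3 - <<'E'
from plan import *
np.set_printoptions(precision=2,suppress=True)
n=-look
for phi in range(-180,181,15):
    R=Ro.from_rotvec(np.radians(phi)*n).as_matrix()@Rf
    O=focus-R@[34,4,22]; p=O+R@G
    a=bot.solve_ik(p,q(tool(R,1))); b=bot.solve_ik(p-80*n,q(tool(R,1)))
    if a is not None: print(phi,p,-R[:,2],a,b is not None)
E
```

```text
-180 [ 514.46 -134.57  197.37] [-0.31  0.64  0.71] [-0.57  1.22  1.53  0.92  2.66  0.45] True
-165 [ 521.97 -141.74  187.65] [-0.53  0.5   0.68] [-0.49  1.25  1.38  0.61  2.79  0.14] True
-150 [ 532.13 -146.52  178.94] [-0.72  0.33  0.61] [-0.4   1.27  1.26  0.1   2.84 -0.39] True
-135 [ 544.26 -148.59  171.82] [-0.85  0.14  0.5 ] [-0.32  1.26  1.16 -0.39  2.79 -0.91] True
-120 [ 557.52 -147.8   166.78] [-0.93 -0.06  0.35] [-0.24  1.24  1.1  -0.65  2.66 -1.19] True
-105 [ 571.03 -144.21  164.15] [-0.95 -0.25  0.18] [-0.17  1.19  1.08 -0.75  2.5  -1.32] True
-90 [ 583.84 -138.06  164.13] [-0.9  -0.43 -0.  ] [-0.1   1.12  1.11 -0.79  2.31 -1.38] True
-75 [ 595.1  -129.78  166.72] [-0.79 -0.58 -0.18] [-0.05  1.03  1.18 -0.8   2.1  -1.39] True
-60 [ 604.03 -119.92  171.73] [-0.63 -0.69 -0.35] [ 0.    0.93  1.28 -0.81  1.87 -1.38] True
-45 [ 610.03 -109.16  178.82] [-0.42 -0.76 -0.5 ] [ 0.04  0.82  1.41 -0.83  1.63 -1.36] True
-30 [612.69 -98.24 187.51] [-0.18 -0.77 -0.61] [ 0.07  0.7   1.55 -0.88  1.37 -1.32] True
-15 [611.82 -87.88 197.22] [ 0.06 -0.73 -0.68] [ 0.07  0.58  1.71 -0.97  1
[... 389 characters left out ...]
 240.48] [ 0.95  0.25 -0.18] [-0.65  0.53  2.46  2.21  1.29  0.89] True
90 [538.11 -75.32 240.5 ] [ 0.9   0.43 -0.  ] [-0.77  0.68  2.42  1.92  1.55  0.83] True
105 [526.85 -83.61 237.92] [0.79 0.58 0.18] [-0.83  0.81  2.31  1.68  1.75  0.78] True
120 [517.92 -93.46 232.91] [0.63 0.69 0.35] [-0.83  0.93  2.17  1.49  1.94  0.76] True
135 [ 511.92 -104.22  225.82] [0.42 0.76 0.5 ] [-0.79  1.02  2.02  1.34  2.12  0.73] True
150 [ 509.26 -115.15  217.12] [0.18 0.77 0.61] [-0.73  1.1   1.85  1.22  2.31  0.69] True
165 [ 510.13 -125.5   207.42] [-0.06  0.73  0.68] [-0.66  1.17  1.69  1.09  2.49  0.61] True
180 [ 514.46 -134.57  197.37] [-0.31  0.64  0.71] [-0.57  1.22  1.53  0.92  2.66  0.45] True
```

```bash
python3 - <<'E'
from plan import *
np.set_printoptions(precision=2,suppress=True)
Q=q(tool(Rs,1))
a=-.9
w1=bot.solve_ik([440*np.cos(a),440*np.sin(a),270],Q); w2=bot.solve_ik([450,-3,250],Q); print(w1,w2)
assert w1 is not None and w2 is not None
bot.move_joints(w1); print(bot.current_time_s())
bot.move_joints(w2); print(bot.current_time_s())
bot.reach(graspT(60),Q); print(bot.current_time_s(),bot.current_eef_pos(),graspT(60))
for n in("side","top"): cv2.imwrite(f"pics/{n}1.png",bot.grab_frame(n)[:,:,::-1])
a=cv2.imread("pics/side1.png")[190:330,280:420];cv2.imwrite("pics/side1c.png",cv2.resize(a,None,fx=4,fy=4,interpolation=cv2.INTER_CUBIC))
a=cv2.imread("pics/top1.png")[170:280,220:360];cv2.imwrite("pics/top1c.png",cv2.resize(a,None,fx=5,fy=5,interpolation=cv2.INTER_CUBIC))
E
```

```text
[-1.05  0.16  1.91 -0.    1.07 -0.51] [-0.15  0.2   1.92 -0.    1.03  0.38]
1.0333
2.4667
3.2 [534.72  -4.11  97.76] [534.74  -3.57  97.  ]
```

View pics/side1c.png

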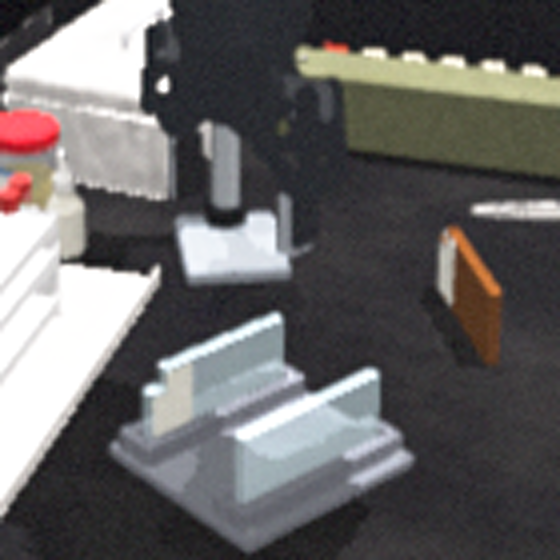

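View pics/top1c.png

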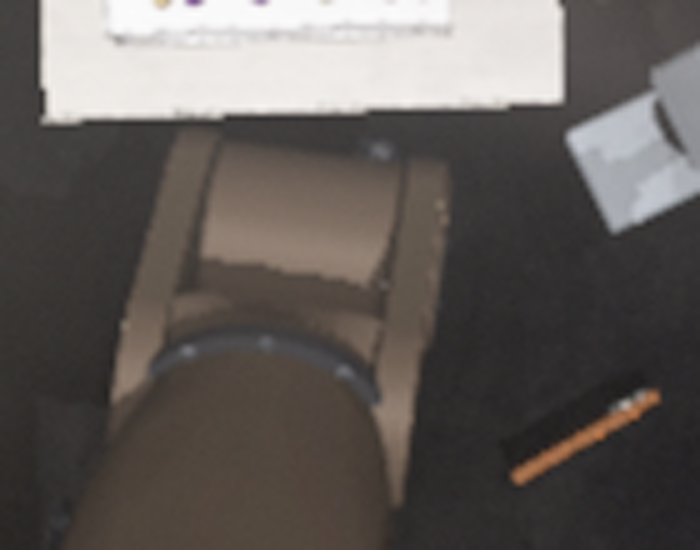

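The enlarged crop confirms two upright candidates. The notched plate with the cream frosted patch is at side crop (150–285, 315–430), and the plain plate is at (235–380, 370–500). The brown look-alike is at (470, 295). The notched one is the slide. I'm checking the finger location against my projection before going down.

```bash
python3 - <<'E'
from plan import *
np.set_printoptions(precision=1,suppress=True)
im=cv2.imread("pics/side1.png")
crop=cv2.resize(im[190:330,280:420],None,fx=5,fy=5,interpolation=cv2.INTER_CUBIC)
crop=cv2.convertScaleAbs(crop,alpha=1.8,beta=20)
T=bot.current_eef_pos();
def P(p,c):
    u=(proj("side",p)-[280,190]+.5)*5; cv2.circle(crop,tuple(int(v) for v in u),3,c,-1)
tip=np.array(T)-[0,0,11]
P(T,(0,0,255));P(tip,(0,255,255))
for s in(-42,42):
    for k in (-11,11): P(tip+sy*s+sx*k+[0,0,13],(0,255,0))
for x in(-50,50):
    for y in(-4,4): P(S0+Rs@[x,y,50],(255,0,255))
P(S0+Rs@[34,4,22],(0,128,255))
P(S0+Rs@[-20,0,50],(255,128,0))
cv2.imwrite("pics/side1d.png",crop)
E
```

```text
(no output)
```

View pics/side1d.png

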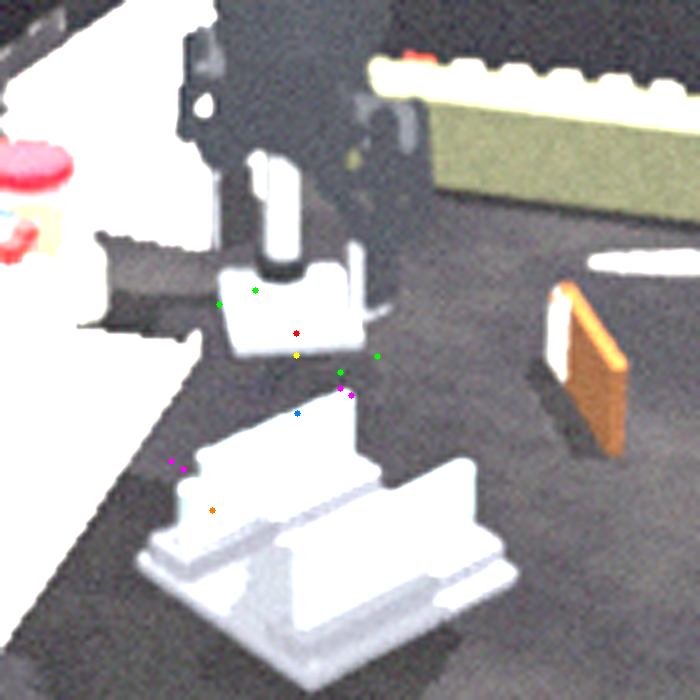

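```bash
python3 - <<'E'
from plan import *
np.set_printoptions(precision=2,suppress=True)
p=graspT(1)
print(bot.move_straight(p,q(tool(Rs,1)),vel=60,contact_N=8), bot.current_eef_pos(), bot.current_contact_force())
for n in("side",): cv2.imwrite(f"pics/{n}2.png",bot.grab_frame(n)[:,:,::-1])
a=cv2.imread("pics/side2.png")[200:330,280:410];cv2.imwrite("pics/side2c.png",cv2.convertScaleAbs(cv2.resize(a,None,fx=5,fy=5,interpolation=cv2.INTER_CUBIC),alpha=1.4,beta=20))
print(bot.current_time_s())
E
```

```text
False [534.93  -3.59  38.32] [-0.02 -0.45  0.27]
4.4833
```

View pics/side2c.png

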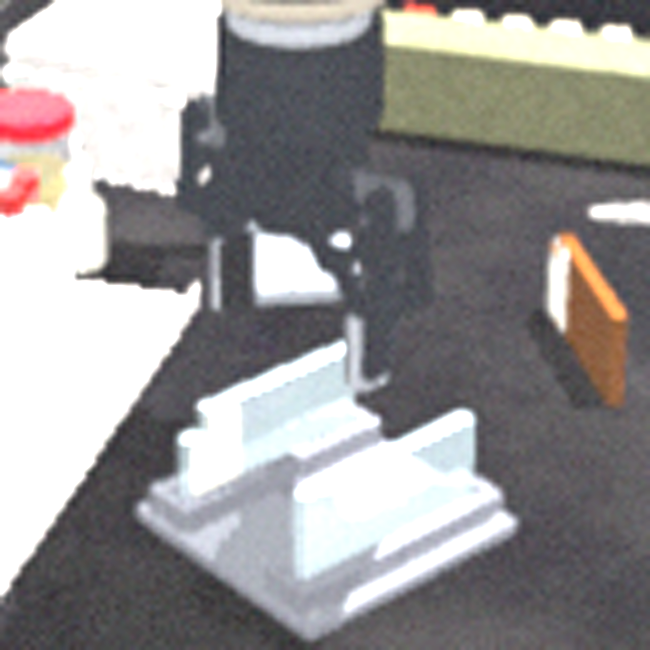

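```bash
python3 - <<'E'
from plan import *
np.set_printoptions(precision=1,suppress=True)
im=cv2.imread("pics/side2.png")
crop=cv2.resize(im[200:330,280:410],None,fx=5,fy=5,interpolation=cv2.INTER_CUBIC)
crop=cv2.convertScaleAbs(crop,alpha=1.2,beta=20)
T=np.array(bot.current_eef_pos());print(bot.current_gripper_width())
def P(p,c):
    u=(proj("side",p)-[280,200]+.5)*5; cv2.circle(crop,tuple(int(v) for v in u),3,c,-1)
tip=T-[0,0,11]
P(T,(0,0,255));P(tip,(0,255,255))
for s,c in((-42,(0,255,0)),(42,(255,0,0))):
    for k in (-11,11):
        P(tip+sy*s+sx*k+[0,0,13],c); P(tip+sy*s+sx*k+[0,0,43],c)
for x in(-50,50):
    for y in(-4,4): P(S0+Rs@[x,y,50],(255,0,255))
P(S0+Rs@[34,4,22],(0,128,255))
cv2.imwrite("pics/side2d.png",crop)
E
```

```text
85.33508766200174
```

View pics/side2d.png

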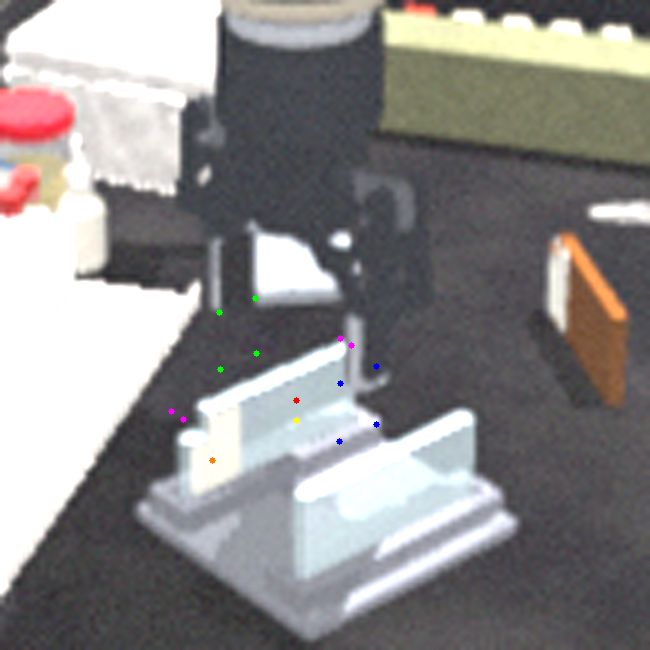

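```bash
python3 - <<'E'
from plan import *
np.set_printoptions(precision=1,suppress=True)
for z in(27,100,150,200,250,300): print(z,proj("side",[534.9,-3.6,z]),proj("top",[534.9,-3.6,z]))
o,d=ray("side",(350,277));print("cam",o,d)
im=cv2.imread("pics/side2.png")
a=cv2.resize(im[255:300,310:380],None,fx=11,fy=11,interpolation=cv2.INTER_CUBIC)
cv2.imwrite("pics/z.png",cv2.convertScaleAbs(a,alpha=1.3,beta=10))
a=cv2.resize(im[150:290,280:400],None,fx=4,fy=4,interpolation=cv2.INTER_CUBIC)
cv2.imwrite("pics/z2.png",cv2.convertScaleAbs(a,alpha=2.5,beta=30))
E
```

```text
27 [338.9 283.8] [286.9 222.9]
100 [338.8 255.9] [285.7 222.2]
150 [338.8 235.9] [284.8 221.7]
200 [338.7 215.3] [283.8 221.2]
250 [338.7 193.9] [282.7 220.5]
300 [338.6 171.7] [281.6 219.9]
cam [230.4 919.7 621.3] [ 0.3 -0.8 -0.5]
```

View pics/z.png

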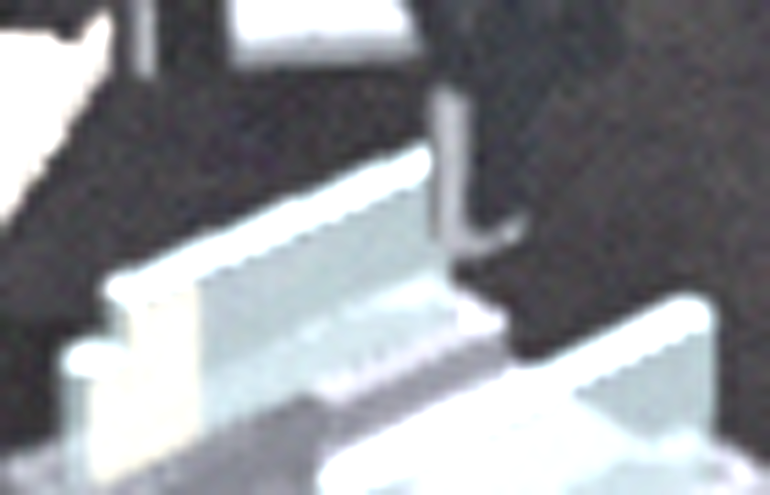

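View pics/z2.png

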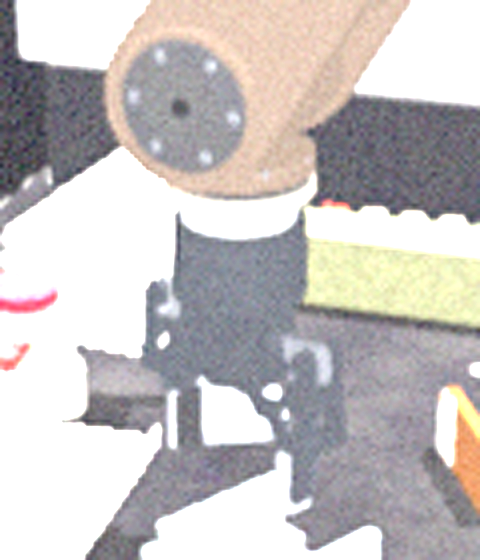

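```bash
python3 - <<'E'
from plan import *
np.set_printoptions(precision=2,suppress=True)
bot.close(20)
print(bot.current_gripper_width(),bot.current_eef_pos(), bot.current_contact_force(),bot.current_time_s())
im=bot.grab_frame("side")[:,:,::-1]; cv2.imwrite("pics/side3.png",im)
a=im[200:310,290:400];cv2.imwrite("pics/side3c.png",cv2.convertScaleAbs(cv2.resize(a,None,fx=5.4,fy=5.4,interpolation=cv2.INTER_CUBIC),alpha=1.4,beta=20))
E
```

```text
6.87542852723645 [534.77  -3.56  38.07] [0.73 0.23 1.99] 5.175
```

View pics/side3c.png

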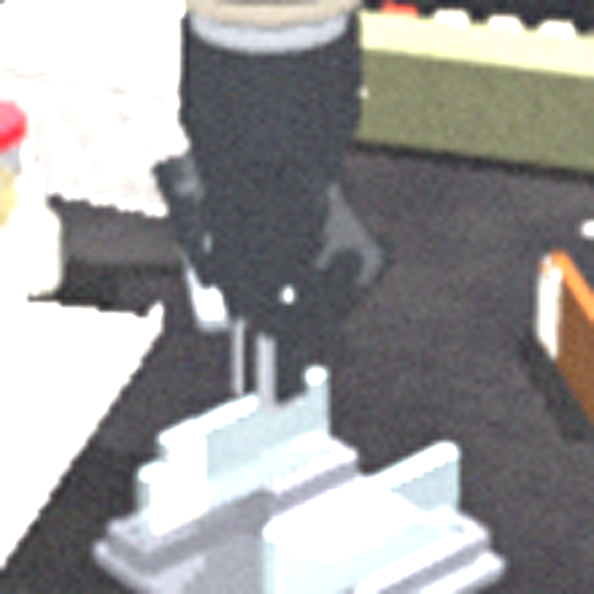

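```bash
python3 - <<'E'
from plan import *
np.set_printoptions(precision=2,suppress=True)
bot.let_go()
print(bot.move_straight(graspT(-20),q(tool(Rs,1)),vel=50,contact_N=6), bot.current_eef_pos(), bot.current_contact_force(),bot.current_time_s())
im=bot.grab_frame("side")[:,:,::-1]; cv2.imwrite("pics/side4.png",im)
a=im[200:310,290:400];cv2.imwrite("pics/side4c.png",cv2.convertScaleAbs(cv2.resize(a,None,fx=5.4,fy=5.4,interpolation=cv2.INTER_CUBIC),alpha=1.4,beta=20))
E
```

```text
False [534.65  -3.55  16.7 ] [-0.29 -0.16  0.4 ] 6.525
```

View pics/side4c.png

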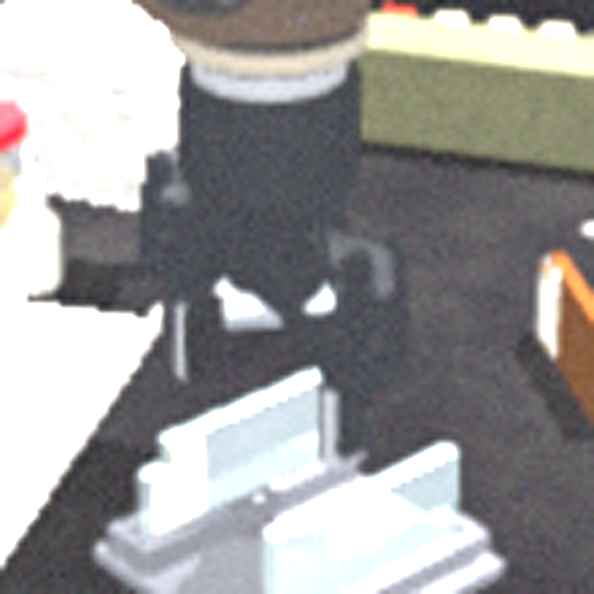

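```bash
python3 - <<'E'
from plan import *
np.set_printoptions(precision=2,suppress=True)
bot.close(40)
print(bot.current_gripper_width(),bot.current_eef_pos(), bot.current_contact_force(),bot.current_time_s())
im=bot.grab_frame("side")[:,:,::-1]; cv2.imwrite("pics/side5.png",im)
a=im[200:310,290:400];cv2.imwrite("pics/side5c.png",cv2.convertScaleAbs(cv2.resize(a,None,fx=5.4,fy=5.4,interpolation=cv2.INTER_CUBIC),alpha=1.4,beta=20))
E
```

```text
7.439618710916219 [534.75  -3.57  17.06] [0.77 0.23 1.06] 7.2667
```

View pics/side5c.png

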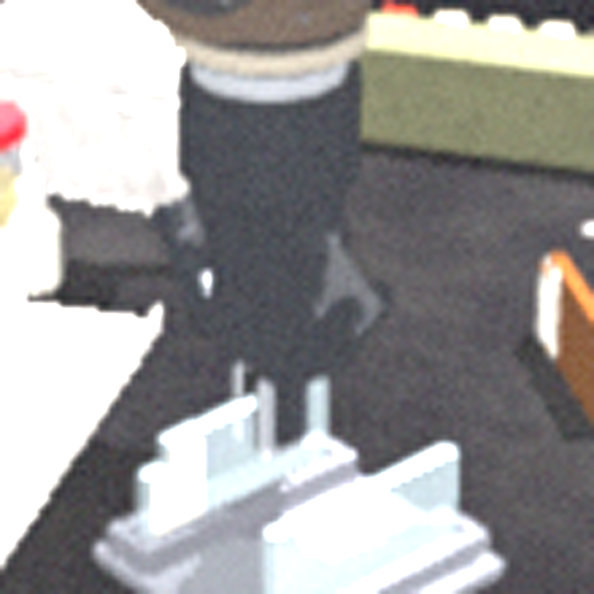

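```bash
cat >> plan.py <<'E'
G=np.array([-20,0,9.0])
def foc(phi,off=np.zeros(3)):
    R=Ro.from_rotvec(np.radians(phi)*-look).as_matrix()@Rf
    return focus-R@[34,4,22]+R@G+off, q(tool(R,1)), R
E
python3 - <<'E'
from plan import *
np.set_printoptions(precision=2,suppress=True)
b,_=bot.move_straight(graspT(-12),vel=30),0
print(bot.current_gripper_width(),bot.current_contact_force())
T0=bot.current_eef_pos()
bot.move_straight([T0[0],T0[1],200],vel=120)
print(bot.current_gripper_width(),bot.current_eef_pos(),bot.current_contact_force(),bot.current_time_s())
for n in("side",):
    im=bot.grab_frame(n)[:,:,::-1]; cv2.imwrite(f"pics/{n}6.png",im)
for phi in(-30,-25,-20,-15,-10):
    p,Q,R=foc(phi); a=bot.solve_ik(p,Q); b=bot.solve_ik(p+[-20,90,40],Q); print(phi,p,a,b)
a=im[120:310,260:420];cv2.imwrite("pics/side6c.png",cv2.convertScaleAbs(cv2.resize(a,None,fx=3.1,fy=3.1,interpolation=cv2.INTER_CUBIC),alpha=1.4,beta=20))
E
```

```text
7.058369043867187 [-13.35   3.73  60.01]
7.2598695349005204 [535.09  -3.32 199.43] [-0.4  -0.02 -0.73] 9.6417
-30 [ 608.99 -113.61  175.27] [ 0.04  0.71  1.58 -0.9   1.33 -1.31] [ 0.18  0.66  1.55 -0.81  1.46 -1.29]
-25 [ 610.74 -109.9   177.85] [ 0.05  0.67  1.63 -0.92  1.24 -1.29] [ 0.19  0.62  1.6  -0.83  1.38 -1.28]
-20 [ 612.1  -106.17  180.62] [ 0.05  0.63  1.68 -0.95  1.15 -1.27] [ 0.2   0.58  1.64 -0.86  1.29 -1.26]
-15 [ 613.08 -102.44  183.56] [ 0.05  0.6   1.73 -0.99  1.06 -1.24] [ 0.2   0.55  1.69 -0.89  1.21 -1.24]
-10 [613.66 -98.74 186.64] [ 0.05  0.56  1.78 -1.03  0.97 -1.21] [ 0.2   0.51  1.74 -0.92  1.12 -1.22]
```

View pics/side6c.png

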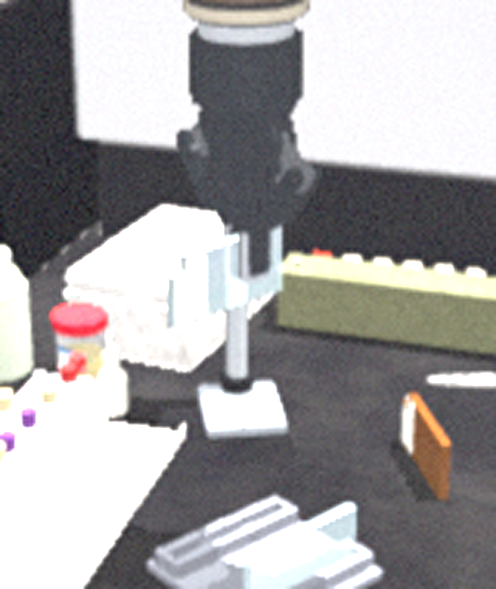

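```bash
python3 - <<'E'
from plan import *
np.set_printoptions(precision=1,suppress=True)
im=cv2.imread("pics/side6.png"); ox,oy,s=300,185,10
crop=cv2.convertScaleAbs(cv2.resize(im[oy:oy+55,ox:ox+65],None,fx=s,fy=s,interpolation=cv2.INTER_CUBIC),alpha=.9)
T=np.array(bot.current_eef_pos())
for p in[(50,4,0),(50,4,38),(38,4,50),(38,4,38),(-50,4,0),(-50,4,50),(20,4,0)]:
    u=(proj("side",T+Rs@(np.array(p)-G))-[ox,oy]+.5)*s; cv2.circle(crop,tuple(int(v) for v in u),4,(0,0,255),-1)
cv2.imwrite("pics/side6d.png",crop)
E
```

```text
(no output)
```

View pics/side6d.png

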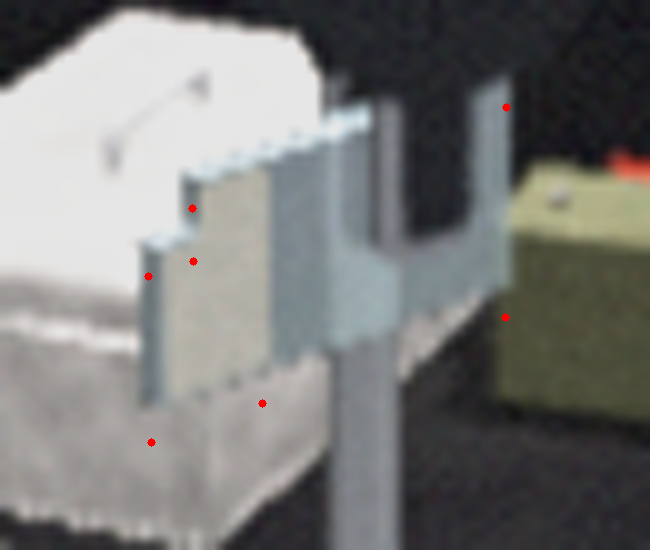

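```bash
sed -i 's/^G=np.array(\[-20,0,9.0\])/G=np.array([-20,0,1.0])/' plan.py; python3 - <<'E'
from plan import *
np.set_printoptions(precision=2,suppress=True)
p,Q,R=foc(-20); pre=p+[-20,90,40]
a=bot.solve_ik(pre,Q);print(a,bot.solve_ik(p,Q))
bot.reach(pre,Q);print(bot.current_time_s())
bot.move_straight(p+np.array([-20,90,40])*.25,Q,vel=120)
print(bot.current_time_s(),bot.current_gripper_width(),bot.current_contact_force())
for n in("side","top"):
    im=bot.grab_frame(n)[:,:,::-1]; cv2.imwrite(f"pics/{n}7.png",im)
E
python3 - <<'E'
import cv2
a=cv2.imread("pics/side7.png")[110:270,260:420];cv2.imwrite("pics/side7c.png",cv2.resize(a,None,fx=3.7,fy=3.7,interpolation=cv2.INTER_CUBIC))
a=cv2.imread("pics/top7.png")[150:260,250:400];cv2.imwrite("pics/top7c.png",cv2.resize(a,None,fx=5,fy=5,interpolation=cv2.INTER_CUBIC))
E
```

```text
[ 0.19  0.59  1.65 -0.87  1.28 -1.26] [ 0.04  0.64  1.68 -0.96  1.14 -1.26]
11.1667
11.9417 7.0770630587463055 [ 0.08  0.84 -0.63]
```

View pics/side7c.png

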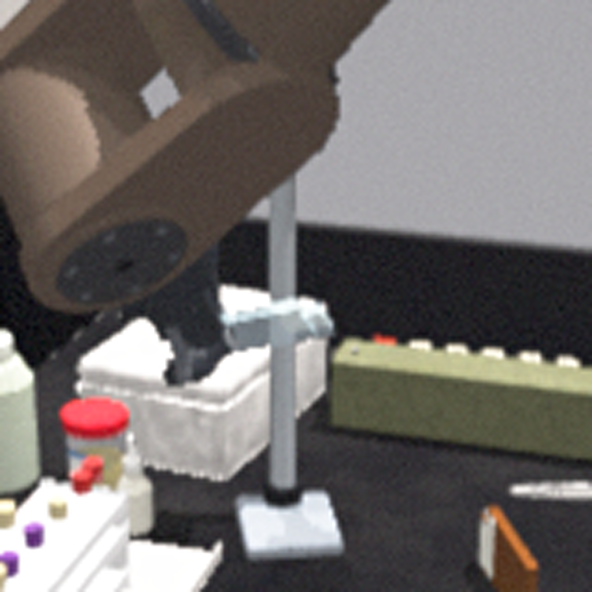

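View pics/top7c.png

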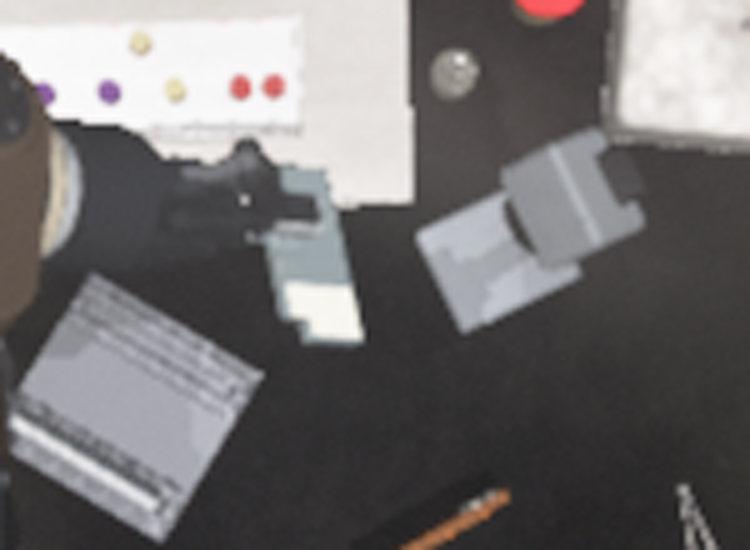

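```bash
cat > ov.py <<'E'
from plan import *
import sys
def ov(tag,views):
    T=np.array(bot.current_eef_pos()); w,x,y,z=bot.current_eef_rot(); Rt=Ro.from_quat([x,y,z,w]).as_matrix()
    R=np.c_[-Rt[:,0],-Rt[:,2],-Rt[:,1]]; 
    for n,(ox,oy,wd,ht,s) in views.items():
        im=cv2.imread(f"pics/{n}{tag}.png"); crop=cv2.resize(im[oy:oy+ht,ox:ox+wd],None,fx=s,fy=s,interpolation=cv2.INTER_CUBIC)
        for p,c in[((50,4,0),0),((50,4,38),0),((38,4,50),0),((38,4,38),0),((-50,4,0),0),((-50,4,50),0),((20,4,0),0),((20,4,50),0),((34,4,22),1),((50,-4,0),2),((50,-4,38),2),((-50,-4,0),2)]:
            u=(proj(n,T+R@(np.array(p)-G))-[ox,oy]+.5)*s; cv2.circle(crop,tuple(int(v) for v in u),3,[(0,0,255),(255,0,0),(0,255,0)][c],-1)
            print(n,p,u)
        cv2.imwrite(f"pics/{n}{tag}d.png",crop)
    print("label",T+R@(np.array([34,4,22])-G),"normal",R[:,1])
E
python3 - <<'E'
from ov import *
np.set_printoptions(precision=1,suppress=True)
ov(7,{"top":(295,175,40,50,12),"side":(305,180,55,40,12)})
E
```

```text
top (50, 4, 0) [333.1 528.2]
top (50, 4, 38) [205.3 520.7]
top (38, 4, 50) [153.2 465.8]
top (38, 4, 38) [194.6 468.6]
top (-50, 4, 0) [245.3 111.8]
top (-50, 4, 50) [77.8 90.7]
top (20, 4, 0) [306.3 401.1]
top (20, 4, 50) [137.5 387.7]
top (34, 4, 22) [245.5 455.1]
top (50, -4, 0) [309.5 540.2]
top (50, -4, 38) [181.7 533. ]
top (-50, -4, 0) [222.6 125.3]
side (50, 4, 0) [539.8 207.5]
side (50, 4, 38) [493.5 135.4]
side (38, 4, 50) [417.3 123.6]
side (38, 4, 38) [433.1 147.1]
side (-50, 4, 0) [ 58.8 299.4]
side (-50, 4, 50) [-20.4 209.2]
side (20, 4, 0) [393.5 235.5]
side (20, 4, 50) [326.5 141.3]
side (34, 4, 22) [433.8 181.6]
side (50, -4, 0) [543.9 244.6]
side (50, -4, 38) [497.6 173.4]
side (-50, -4, 0) [ 61.6 336. ]
label [557.3 -86.2 215.5] normal [ 0.3 -0.6  0.7]
```

View pics/top7d.png

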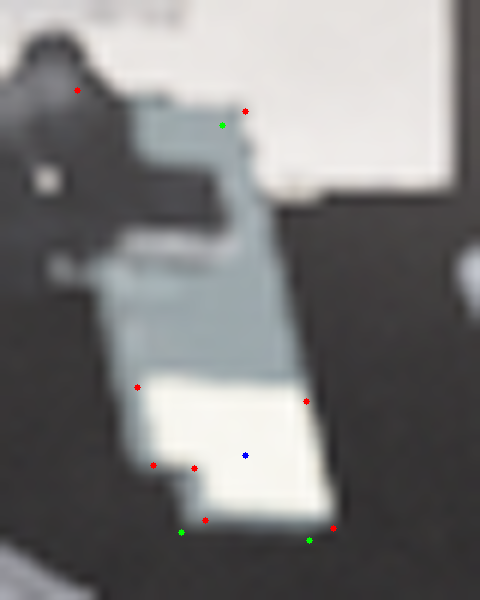

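View pics/side7d.png

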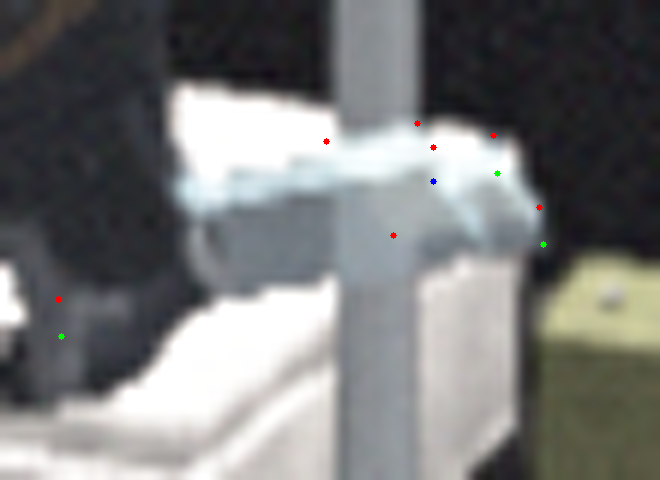

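```bash
python3 - <<'E'
from ov import *
np.set_printoptions(precision=1,suppress=True)
p,Q,R=foc(-20)
bot.move_straight(p+[-0.8,0,0],Q,vel=60); bot.dwell(.4)
print(bot.current_time_s(),bot.current_gripper_width(),bot.current_contact_force(),bot.current_joint_pos(),bot.current_qd())
for n in("side","top"):
    im=bot.grab_frame(n)[:,:,::-1]; cv2.imwrite(f"pics/{n}8.png",im)
ov(8,{"top":(295,165,85,65,9),"side":(290,120,80,100,6)})
print(focus)
E
```

```text
13.0083 7.117008627914664 [0.3 0.8 0.2] [ 0.   0.6  1.7 -1.   1.1 -1.3] [-0.  0.  0. -0.  0. -0.]
top (50, 4, 0) [326.1 473.5]
top (50, 4, 38) [232.7 467.6]
top (38, 4, 50) [194.3 426.7]
top (38, 4, 38) [224.6 428.9]
top (-50, 4, 0) [259.2 164.3]
top (-50, 4, 50) [136.6 148.2]
top (20, 4, 0) [305.7 379.1]
top (20, 4, 50) [182.3 368.7]
top (34, 4, 22) [261.6 419. ]
top (50, -4, 0) [308.2 482.5]
top (50, -4, 38) [214.8 476.8]
top (-50, -4, 0) [242.  174.3]
side (50, 4, 0) [366.7 466.6]
side (50, 4, 38) [344.2 431.4]
side (38, 4, 50) [307.  425.7]
side (38, 4, 38) [314.6 437.2]
side (-50, 4, 0) [131.2 511.6]
side (-50, 4, 50) [ 92.8 467.6]
side (20, 4, 0) [295.1 480.3]
side (20, 4, 50) [262.6 434.4]
side (34, 4, 22) [314.9 454. ]
side (50, -4, 0) [368.7 484.8]
side (50, -4, 38) [346.2 450. ]
side (-50, -4, 0) [132.6 529.5]
label [ 561.4 -109.2  205.2] normal [ 0.3 -0.6  0.7]
[ 562.2 -109.2  205.1]
```

View pics/top8d.png

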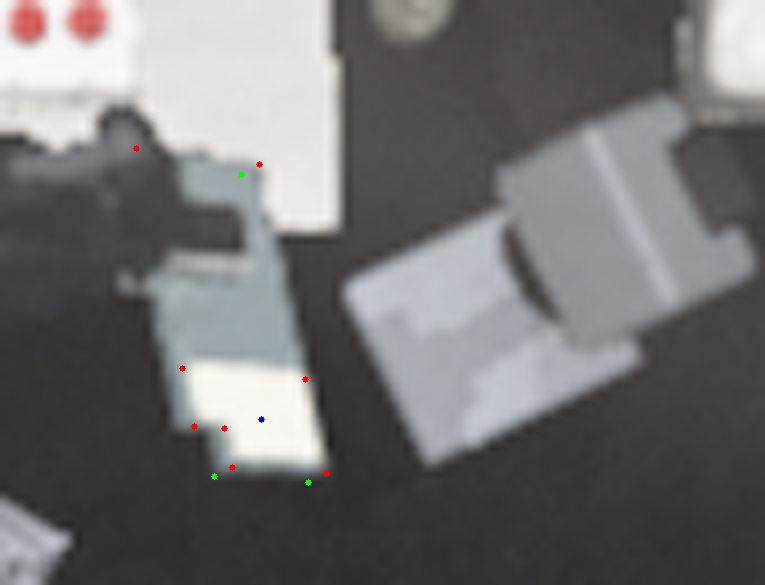

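View pics/side8d.png

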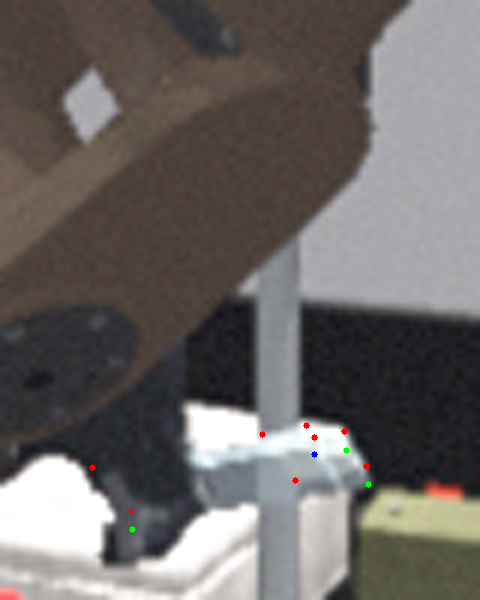

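```bash
python3 - <<'E'
from station import bot
import numpy as np
print(bot.current_time_s(),bot.current_eef_pos(),np.abs(bot.current_qd()).max())
bot.job_done()
E
```

```text
13.1083 [ 611.16605442 -112.05452132  175.37814876] 0.0015720910499818844
the job is handed in; nothing more can be done
```

I took the notched plate out of the stand and am holding it at the reading point with its label facing the lens. I handed the job in at 13.1 s of the 29 s allowed. One slip on the way put about 60 N on the tool, which may break the 40 N pressing limit.

**Final pose (last checks)**
- **Label position:** it works out at (561, -109, 205) mm, against my estimated reading point of (562, -109, 205) mm. The top view puts the label within about 2 mm of that. The lens position behind the reading point is itself only good to about 2–3 mm.
- **Facing:** the label's face is square to the lens, tilted 45° up. I turned the plate about 20° in its own plane because the fully upright pose sat at the limit of joint 4.
- **Hold:** the arm is still, the grip is firm and the outside force on the tool is under 1 N. The top view shows a clear gap to the reader, and the label is uncovered with the fingers on the clear part.
- **Other things:** the plain plate, the brown look-alike and the bystanders I could see showed no sign of having moved. I compared the pictures by eye only.

**What went wrong or disagreed**
- **Pressing down by mistake:** after gripping, a reused variable made my first "lift" go 12 mm down instead of up. The tool force read about 60 N and the plate slid about 8 mm deeper in the jaws. The force came through the fingers and plate, not the gripper's body as far as I can tell, and the reading was below the 120 N wrist limit. I measured the slip in the side picture and corrected for it.
- **Fingertip height:** the fingertips appeared about 24 mm higher in the side picture than the stated tool length gives. My first closing only caught the plate's top edge, so I opened, went about 20 mm lower and gripped again.

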